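# Set out the hand-sewing place round the hinged tin

### The job

Set out the hand-sewing place round the flat hinged tin, with left and behind as seen by someone facing the tin's front (its hinge is at the back). Shut the tin's lid fully and lay the wax block flat on the middle of the lid, its long side along the tin's long side; stand the upright thread spool straight to the left of the tin, 12 cm from the middle of the tin to the middle of the spool, stand the thimble in the middle of the gap between tin and spool, in line with both, and stand the loose thread cone from the open table (not those behind the machine) straight behind the spool, 10 cm centre to centre. Leave the lying spool and the rolled tape measure where they are.

Things in the scene. Friction and masses are not known exactly. Their poses are not given: they have to be found in the camera images.
- tin: Flat rectangular hinged tin, fixed to the table, 59 mm (its x) by 88 mm (its y) and 24 mm high when shut. Origin: the centre of its underside on the table. Its x axis points to its back (the hinge side), so its front is at -x; its y axis points to its left along its long side; z up. It stands turned by up to 0.3 rad from the robot's axes. The outside of the shut lid is at z = 23.6 mm; the middle of the lid is above the origin.
- tin_lid (a joint): Lid of the tin, rad: 0 shut, starts open at 1.3 to 1.8 (upper end 1.83; 1.57 is upright). The hinge line runs along the tin's y at tin x = +31 mm, z = 22 mm; the lid is a flat plate 59 mm long from the hinge line to its free edge, 88 mm wide and 2 mm thick. The hinge is stiff: the lid stays where it is left, does not fall by itself, and takes up to 2 N at the free edge to turn, so it has to be pushed from behind forward and then down until shut.
- wax: Block of thread wax with grooved top, 26 mm (its x) by 42 mm (its y) by 14 mm high, about 30 g, lying flat. Origin: centre of its underside. Starts at any yaw.
- spool: Small thread spool standing upright on its flange on the open table (another sits on top of the sewing machine and is not meant), 27 mm across (solid to the fingers as a 24 mm square along its own x and y) and 52 mm high, about 30 g. Origin: centre of its underside; z up its axis.
- thimble: Steel thimble standing on its open rim, 19 mm across at the foot, 22 mm high, slightly narrower at the top, about 15 g. Origin: centre of its rim on the table; z up.
- cone: White thread cone on the open table in front of the sewing machine, not one of the row behind the machine (bottle-shaped winding on a plastic core, with a short loose thread end at its foot that can be ignored), 106 mm high, about 0.14 kg, standing upright. Winding from 7 to 91 mm height, 59 mm across at 20 mm height, narrowing evenly to 34 mm across at 89 mm; 43 mm across at 65 mm height. Its origin is on the underside but off its axis: see cone_axis.
- cone_axis (a point): The point on the thread cone's underside that lies on its upright axis: the centre of the cone for grasping and for placing.
- flat_spool: Bystander, to be left alone: small thread spool lying on its side, 27 mm (its x) by 46 mm (its y), 27 mm high. Origin: centre of its underside.
- tape_measure: Bystander, to be left alone: rolled tape measure with a loose end, 59 by 68 mm overall, 16 mm high, near the front edge of the table. Origin on its underside, near one side of the roll: the roll reaches from -28 to 14 mm along its x and from -9 to 33 mm along its y.
- lamp_shade (a point): Obstacle: the centre of the lower rim of the fixed lamp shade that hangs over the table between the tin and the sewing machine. The shade is a bell 140 mm across at this rim and rises 190 mm above it: pass it on the robot's side.
Mind the look-alikes: they are no part of the job. What is shaped like the cone but brown is not meant.

How it is judged:
At the end, for the whole second after the job is handed in: In the tin's axes: lid within 0.08 rad of shut; wax flat mid-lid (12 mm), long side along the tin's (0.26 rad); upright on the table: spool 120 mm left of tin's middle (15 mm), thimble 75 mm left (13 mm), cone axis 120 left and 100 behind (15 mm); all released, at rest (value of joint tin_lid below 0.08 rad and x of wax in the frame of tin between -0.012 and 0.012 m and y of wax in the frame of tin between -0.012 and 0.012 m and height (world z) of wax between 0.017 and 0.031 m and angle between the y axis of wax and the y axis of tin, either way round below 0.26 rad and x of spool in the frame of tin between -0.015 and 0.015 m and y of spool in the frame of tin between 0.105 and 0.135 m and height (world z) of each of spool, thimble, cone_axis below 0.006 m and x of thimble in the frame of tin between -0.013 and 0.013 m and y of thimble in the frame of tin between 0.062 and 0.088 m and x of cone_axis in the frame of tin between 0.085 and 0.115 m and y of cone_axis in the frame of tin between 0.105 and 0.135 m and angle between each of wax, spool, thimble, cone's own z axis and vertical below 0.12 rad and linear speed of each of wax, spool, thimble, cone below 0.02 m/s); the robot touches nothing.
It fails at once if the lying spool is moved by more than 20 mm (distance of flat_spool from where it was at the start of the episode above 0.02 m).
It fails at once if the rolled tape measure is moved by more than 20 mm (distance of tape_measure from where it was at the start of the episode above 0.02 m).
It also fails if it takes over 128 s, if anything falls off the work surface, if the arm or the gripper's body presses on something with over 40 N, if the wrist force passes 120 N, or if a joint passes its speed limit or range.

### The arm

A 6-joint arm with a two-finger parallel gripper is mounted at the origin on a cart in front of the work surface, level with it; the furniture and walls round the work are solid. World frame = base frame: x ahead of the robot, y to its left, z up, the work surface at z = 0. Lengths are in m, angles in rad, forces in N, time in s.
With the tool pointing down it reaches from about 0.35 to 0.725 m from the base axis. Payload 4.3 kg.
Tool frame: the origin (TCP) lies between the finger pads; the fingertips stand 17 mm ahead of it and the grasp point (between the pads) lies 2 mm behind it; z points along the fingers, y is the line along which they close (so a half turn about z gives the same grasp; the last joint's range is limited). The gripper opens to 85 mm and grips with 20 to 120 N. Pads are 22 mm wide; open, the fingers measure 114 mm over their backs; the gripper's body (76 mm by 85 mm) begins 54 mm behind the grasp point. The pads swing forward as they close: fully open they stand 13 mm farther back than shut.
Start: joints at [1.148, 0.377, 0.081, 1.274, 0, 1.46], TCP at [0.177, 0.547, 0.248] pointing down, gripper open.
Joint ranges: [-2.72, 2.72], [-0.84, 1.66], [-1.02, 1.22], [-1.77, 2.12], [-1.37, 1.28], [-3.14, 3.14]. Speed limits (rad/s): [2.57, 2.57, 3.14, 3.14, 3.14, 3.14].

### API

Orientations are given as [roll, pitch, yaw] about the fixed x, y, z axes, in that order (R = Rz(yaw) Ry(pitch) Rx(roll)).
In Python, from workcell import env, capture gives the robot as it stands.
- The arm moves only by the tool drive_tool, never from a script. Its argument "increments" is one flat list of numbers, 4 for each row, row after row: the shift along the tool's x, y, z in m, then the turn about the tool's z in rad. In form: [tx, ty, tz, spin, tx, ty, tz, spin, ...]. A call has 1 to 5 rows; each row shifts and turns the commanded pose from where the row before left it, along the tool's axes as they then stand; what a row does not reach is not made up. A row lasts 1/8 s, in which the tool goes at most 62.5 mm and 10.7 degrees, less where a joint would pass 70% of its speed; a pose out of reach is approached as far as the arm can. A call is refused whole if a number of a shift passes 0.0625 or a number of a turn 0.188, either way. A call with a gripper value outside its range is refused whole. "gripper" is the opening in per cent of the stroke, from 0 (shut) to 100 (fully open), set as the call begins (left out, the last holds). The fingers move at their own pace and stop on an object; the grip force is fixed at half the most. Time passes only in rows, so rows that do not move let the fingers close. It gives the time, the measured TCP pose, the force, the opening and the grip force at its end, in the units of the state.
- env.get_obs(): the state, without advancing time (a new reading comes with each control period).
- capture(name): name is "scene" or "top" or "wrist"; returns a dict with "image" (384x512x3 uint8, red, green, blue), "depth" (384x512 float32, m along the optical axis (not along the pixel's ray), 0 where there is no reading), "fx", "fy", "cx", "cy" (pixels), "position" and "attitude" of the camera in the world; the wrist camera has in their place "T_tool_cam" (4x4, takes a point from camera to tool coordinates, whose origin is the TCP and whose axes are the flange's). Camera axes: x right, y up, looking along -z (the intrinsics and any distortion apply to the point x, -y, -z); pixel columns grow to the right and rows downward; lengths in m; the calibration is good to about 2 mm. The wrist camera is an equidistant fisheye: a pixel r from the principal point sees the ray r / f radians off the axis. A picture is of the moment at which its call begins: read the wrist's pose just before it.
- env.job_done(): hands the job in; it is judged then, once.
The state is a dict: "time": time; "joint_pos": joint angles; "joint_vel": joint speeds; "effort": joint torques, N m; "ee_pos": TCP position; "ee_rot": TCP orientation; "wrist_force": force on the tool from outside, world axes, zero at the start; "wrist_torque": the same for the moment, N m; "gripper_width": finger opening in m; "grip_force": force on a finger pad.
Only numpy, scipy, OpenCV 4.12 (cv2) and the standard library are available. Lean on these libraries where they do the work, as an engineer would, in place of code of your own. Each camera call takes 0.05 s, during which the arm holds its last target. There are 200 camera calls.

## Working session

There is one attempt and no reset: what is moved stays moved. The work goes in short steps, Python scripts to look and compute and a tool call to move; the robot and the scene stay as the last step left them, time stands still between calls to the robot, and variables do not carry over. Pictures are saved under pics/ and viewed, at most 14 in all, crops included, and the job is handed in when it is done.

Besides the shell and the picture viewer there is one more tool, called after "Call:" in YAML: its name, and indented under it one key for each argument. drive_tool: Moves the arm, as the interface text tells. Its arguments: {"type":"object","properties":{"increments":{"type":"array"},"gripper":{"type":"number"}},"required":["increments"]}

```bash
ls; mkdir -p pics
cat > h.py <<'E'
import numpy as np, cv2
from scipy.spatial.transform import Rotation as R
from workcell import env, capture
def snap(n,f):
    c=capture(n); cv2.imwrite(f'pics/{f}.png',cv2.cvtColor(c['image'],cv2.COLOR_RGB2BGR)); np.save(f'pics/{f}.npy',c,allow_pickle=True); return c
def load(f): return np.load(f'pics/{f}.npy',allow_pickle=True).item()
E
python3 - <<'E'
from h import *
s=env.get_obs(); print(s)
for n in('scene','top'):
    c=snap(n,n+'0'); print({k:v for k,v in c.items() if k not in('image','depth')})
a=cv2.imread('pics/scene0.png');b=cv2.imread('pics/top0.png')
E
```

```text
pics
{'time': 0.0, 'joint_pos': array([ 1.14768624e+00,  3.78039843e-01,  7.96276083e-02,  1.27438638e+00,
       -5.84413592e-06,  1.46052053e+00]), 'joint_vel': array([-1.53280581e-03, -7.58136600e-04, -2.93631487e-03, -9.90764956e-04,
        2.23321211e-05, -1.81208359e-03]), 'effort': array([ 6.16472280e-04, -4.63598299e+01,  2.69878578e+01,  2.06447812e-02,
        2.25160729e-04,  6.24134046e-06]), 'ee_pos': array([0.17668845, 0.5465335 , 0.24737475]), 'ee_rot': array([-3.13960188e+00, -2.14547886e-04,  2.82875816e+00]), 'wrist_force': array([-0.12936445, -0.95315255,  0.31890054]), 'wrist_torque': array([-0.00578734,  0.05198667, -0.03374037]), 'grip_force': 0.0, 'gripper_width': 0.08534823766194174}
{'fx': 382.2938237757611, 'fy': 382.2938237757611, 'cx': 254.31427829644025, 'cy': 191.1025958907362, 'position': array([-0.01306506, -0.708085  ,  0.6401578 ]), 'attitude': array([ 1.07239667,  0.02608045, -0.61491348])}
{'fx': 435.0823080841546, 'fy': 435.0823080841546, 'cx': 252.9701083153616, 'cy': 190.27372443738517, 'position': array([ 0.25782251, -0.02731294,  1.36002731]), 'attitude': array([ 0.21303808,  0.00434024, -1.22295777])}
```

View pics/scene0.png

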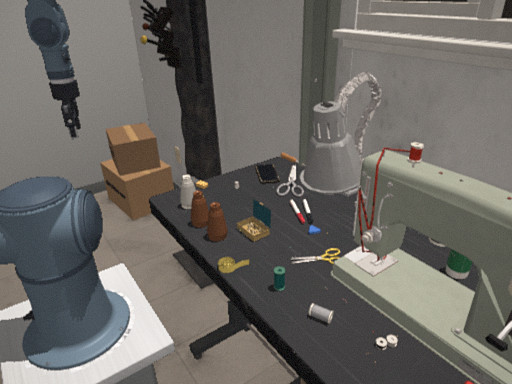

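View pics/top0.png

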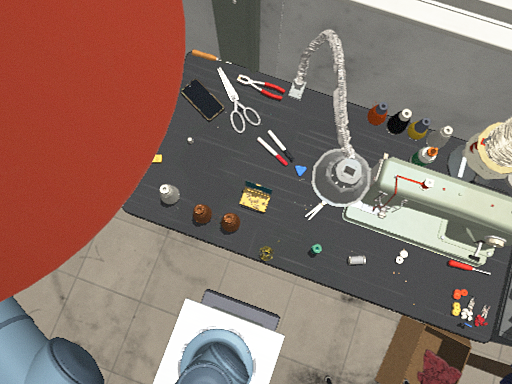

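The scene shows the white cone at (187,192), with brown look-alikes at (200,210) and (216,222). The thimble is at (237,185), a yellow block that may be the wax at (202,184), the open tin at (253,228), the green spool at (279,279), the lying spool at (320,313) and the tape at (232,265). In the top view the same things are at cone (169,194), thimble (190,140), yellow (157,158), tin (255,197), spool (316,249), flat spool (357,260) and tape (265,253).

```bash
cat >> h.py <<'E'
def px2w(c,u,v,z=None,depth=None):
    r=R.from_euler('xyz',c['attitude']).as_matrix() 
    d=np.array([(u-c['cx'])/c['fx'],-(v-c['cy'])/c['fy'],-1.])
    w=r@d; p=np.array(c['position'])
    if z is None: t=depth if depth else c['depth'][int(round(v)),int(round(u))]
    else: t=(z-p[2])/w[2]
    return p+t*w
E
python3 - <<'E'
from h import *
s=load('scene0');t=load('top0')
np.set_printoptions(precision=4,suppress=True)
for n,a,b in[('cone',(187,192),(169,194)),('thim',(237,185),(190,140)),('wax',(202,184),(157,158)),('tin',(253,228),(255,197)),('spool',(279,279),(316,249)),('flat',(320,313),(357,260)),('tape',(232,265),(265,253)),('lamp',(335,180),(340,177)),('lampst',(354,84),(331,67)),('chalk',(313,230),(300,171))]:
    print(n,px2w(s,*a),px2w(t,*b))
i=cv2.imread('pics/scene0.png');j=cv2.imread('pics/top0.png')
A=cv2.resize(i[165:250,150:290],(800,486),interpolation=3)
B=cv2.resize(j[125:275,145:370],(780,520),interpolation=3)
cv2.imwrite('pics/c1.png',A);cv2.imwrite('pics/c2.png',B)
E
```

```text
cone [0.4169 0.2999 0.0596] [0.4191 0.3047 0.0843]
thim [0.6169 0.3189 0.0123] [0.6156 0.3252 0.0198]
wax [0.5225 0.4042 0.0117] [0.5244 0.4042 0.0142]
tin [0.5162 0.077  0.0004] [0.5123 0.0644 0.0088]
spool [ 0.4158 -0.1731  0.0332] [ 0.4179 -0.1643  0.0465]
flat [ 0.4286 -0.2971  0.0201] [ 0.4311 -0.2935  0.026 ]
tape [ 0.3667 -0.0439  0.0141] [ 0.3577 -0.0244  0.0044]
lamp [ 0.552  -0.196   0.2583] [ 0.5469 -0.1276  0.4031]
lampst [ 0.7189 -0.0796  0.4196] [ 0.9581 -0.0251  0.1208]
chalk [ 0.6449 -0.0437  0.0052] [ 0.6416 -0.0425  0.0078]
```

View pics/c1.png

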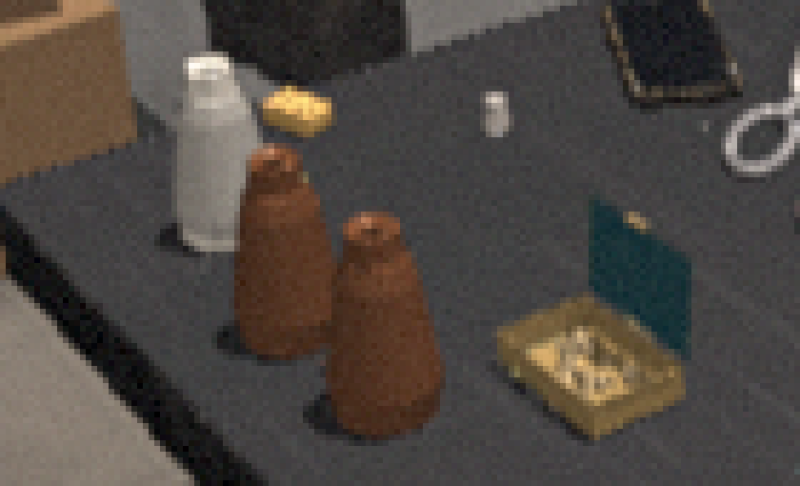

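View pics/c2.png

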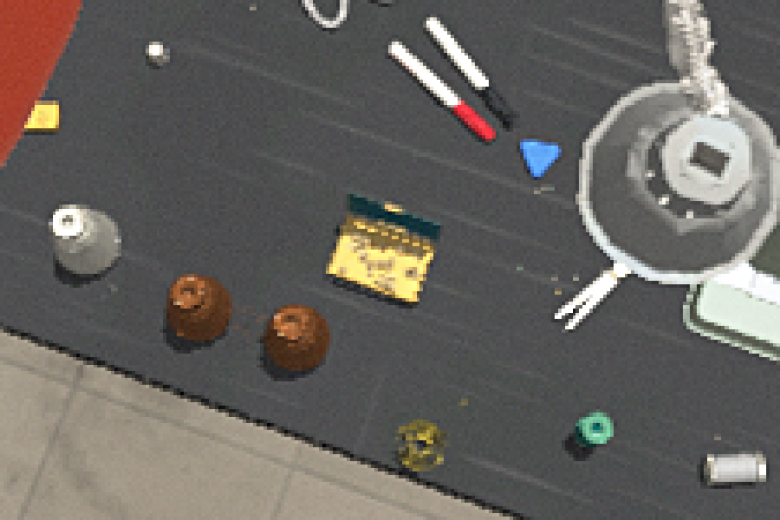

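White is only the cone at scene (187,192)/top (169,194); the brown ones at scene (200,210) and (216,222) are look-alikes. The wax is the yellow grooved block. The spool is the upright green one at scene (279,279), and the thimble is the white-grey cap at (237,185). The crops confirm all of these. Next I measure the tin from the top view and take a wrist picture.

```bash
cat >> h.py <<'E'
np.set_printoptions(precision=4,suppress=True)
def wsnap(f):
    s=env.get_obs(); c=capture('wrist'); c['T']=np.eye(4); c['T'][:3,:3]=R.from_euler('xyz',s['ee_rot']).as_matrix(); c['T'][:3,3]=s['ee_pos']
    cv2.imwrite(f'pics/{f}.png',cv2.cvtColor(c['image'],cv2.COLOR_RGB2BGR)); np.save(f'pics/{f}.npy',c,allow_pickle=True); return c
def w2w(c,u,v,z):
    x=(u-c['cx'])/c['fx'];y=(v-c['cy'])/c['fy'];r=np.hypot(x,y)
    d=np.array([np.sin(r)*x/max(r,1e-9),-np.sin(r)*y/max(r,1e-9),-np.cos(r)])
    M=c['T']@c['T_tool_cam']; w=M[:3,:3]@d; p=M[:3,3]
    return p+(z-p[2])/w[2]*w
def w2px(c,P):
    q=np.linalg.inv(c['T']@c['T_tool_cam'])@np.append(P,1); r=np.hypot(q[0],q[1]); a=np.arctan2(r,-q[2])
    return c['cx']+c['fx']*a*q[0]/r, c['cy']-c['fy']*a*q[1]/r
def go(x,y,z,yaw):
    "spin first (to the nearer of yaw / yaw+pi), then shift in the new tool axes"
    s=env.get_obs(); y0=s['ee_rot'][2]; d=np.array([x,y,z])-s['ee_pos']
    k=(yaw-y0+np.pi/2)%np.pi-np.pi/2
    for e in (k,):
        Rn=R.from_euler('xyz',[np.pi,0,y0+e]); print('now',s['ee_pos'],'yaw',y0,'-> spin',round(-e,3),'shift',Rn.inv().apply(d),'j6',s['joint_pos'][5])
E
python3 - <<'E'
from h import *
t=load('top0'); hsv=cv2.cvtColor(t['image'],cv2.COLOR_RGB2HSV)
m=cv2.inRange(hsv,(15,80,60),(35,255,255)); m[:175]=0;m[225:]=0;m[:,:225]=0;m[:,290:]=0
cs=max(cv2.findContours(cv2.morphologyEx(m,3,np.ones((5,5))),0,2)[0],key=cv2.contourArea)
b=cv2.boxPoints(cv2.minAreaRect(cs)); P=np.array([px2w(t,*q,z=.02)[:2] for q in b]); print(b,P,P.mean(0))
# spool by green
m=cv2.inRange(hsv,(70,80,40),(95,255,255)); m[:230]=0;m[270:]=0
print('spool',cv2.moments(m,True)['m10']/m.astype(bool).sum(),cv2.moments(m,True)['m01']/m.astype(bool).sum())
for q in[(202,214),(230,223)]: print('brown',px2w(t,*q))
c=wsnap('w0'); print(c['T_tool_cam'],c['fx'],c['cx'],c['cy'])
E
```

```text
[[238.1096 203.0411]
 [246.9452 179.4794]
 [273.137  189.3014]
 [264.3014 212.863 ]] [[0.4741 0.1068]
 [0.5548 0.1068]
 [0.5529 0.0183]
 [0.4727 0.0192]] [0.5136 0.0628]
spool 323.8314606741573 249.56179775280899
brown [0.3955 0.1885 0.091 ]
brown [0.3985 0.1013 0.0921]
[[ 0.0012  0.9589  0.2839  0.0741]
 [ 1.     -0.0011 -0.0007 -0.    ]
 [-0.0004  0.2839 -0.9589 -0.1259]
 [ 0.      0.      0.      1.    ]] 297.3186396354542 257.06575337576305 191.2126641373206
```

View pics/w0.png

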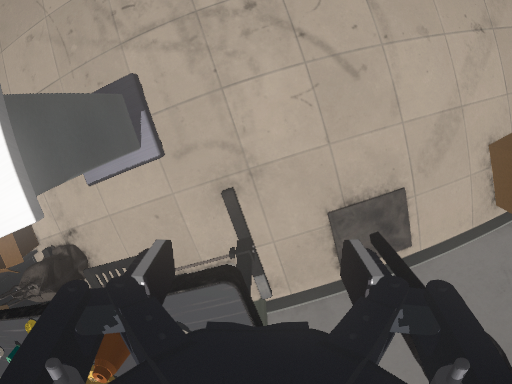

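Call:
drive_tool:
  increments: [0, 0, 0, -0.155, 0, 0, 0, -0.155, -0.03, -0.049, -0.003, 0, -0.03, -0.049, -0.003, 0, -0.03, -0.049, -0.003, 0]
  gripper: 0

```text
time: 0.78
ee_pos: [0.267, 0.3983, 0.2571]
ee_rot: [-3.141, 0.0, 3.14]
wrist_force: [0.6, 0.6, 0.6]
gripper_width: 0.0
grip_force: 0.0
```

Call:
drive_tool:
  increments: [-0.03, -0.049, -0.003, 0, -0.03, -0.049, -0.003, 0, -0.03, -0.049, -0.003, 0, -0.03, -0.049, -0.003, 0, -0.03, -0.049, -0.003, 0]

```text
time: 1.4
ee_pos: [0.4164, 0.1527, 0.2723]
ee_rot: [3.141, 0.0, 3.139]
wrist_force: [2.6, 0.0, 0.5]
gripper_width: -0.0
grip_force: 0.0
```

Call:
drive_tool:
  increments: [-0.03, -0.049, -0.003, 0, -0.03, -0.049, -0.003, 0, 0, 0, 0, 0, 0, 0, 0, 0]

```text
time: 1.9
ee_pos: [0.475, 0.0564, 0.2779]
ee_rot: [3.141, -0.001, 3.138]
wrist_force: [0.5, 0.9, -0.4]
gripper_width: 0.0001
grip_force: 0.0
```

Run:
```python
from h import *
c=wsnap('w1'); print(c['T'])
```

```text
[[-1.      0.0034 -0.0013  0.475 ]
 [ 0.0034  1.      0.0006  0.0564]
 [ 0.0013  0.0006 -1.      0.2779]
 [ 0.      0.      0.      1.    ]]
```

View pics/w1.png

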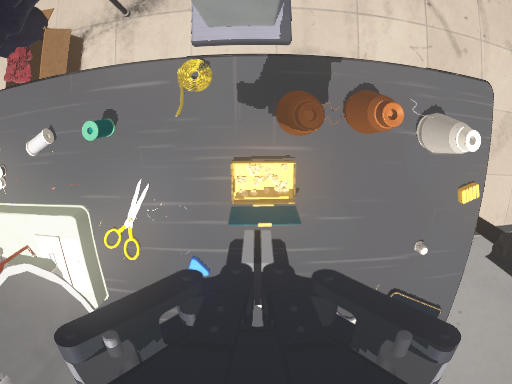

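The wrist view shows the tin at (264,180), with the lid's teal free edge near row 224, cols 229–301. It also shows the spool (98,129), thimble (420,248), wax (468,193), cone (445,133, top at 470,140), lying spool (40,142) and tape (194,75).

Run:
```python
from h import *
c=load('w1'); hsv=cv2.cvtColor(c['image'],cv2.COLOR_RGB2HSV)
def big(m,box):
    k=np.zeros_like(m); u0,u1,v0,v1=box; k[v0:v1,u0:u1]=m[v0:v1,u0:u1]
    return max(cv2.findContours(cv2.morphologyEx(k,3,np.ones((3,3))),0,2)[0],key=cv2.contourArea)
def rect(n,ct,z):
    P=np.array([w2w(c,*q[0],z)[:2]*1000 for q in ct],np.float32); r=cv2.minAreaRect(P); print(n,r); return P
gold=cv2.inRange(hsv,(15,80,60),(35,255,255))
ct=big(gold,(220,310,145,207)); P=rect('tin',ct,.022); print(cv2.boundingRect(ct))
# row-wise extents & front edge fit
fr=P[(P[:,0]<P[:,0].min()+4)&(abs(P[:,1]-P[:,1].mean())<35)]; print('front edge',cv2.fitLine(fr,2,0,.01,.01).ravel())
for s in(1,-1):
    e=P[(s*(P[:,1]-P[:,1].mean())>38)]; e=e[(e[:,0]>P[:,0].min()+8)&(e[:,0]<P[:,0].min()+50)]; print('side',s,cv2.fitLine(e,2,0,.01,.01).ravel())
teal=cv2.inRange(hsv,(80,60,20),(105,255,140)); ct=big(teal,(215,315,195,240)); b=cv2.minAreaRect(ct); print('teal',cv2.boxPoints(b))
rect('wax top',big(gold,(450,490,175,210)),.014)
ct=big(cv2.inRange(hsv,(70,80,40),(95,255,255)),(75,125,110,150)); print('spool',cv2.boundingRect(ct))
```

```text
tin ((501.078857421875, 64.92932891845703), (66.88320922851562, 86.18904876708984), 1.7608696222305298)
(230, 157, 66, 50)
front edge [  0.0304  -0.9995 470.2743  71.6847]Traceback (most recent call last):
  File "<stdin>", line 13, in <module>
cv2.error: OpenCV(4.12.0) /io/opencv/modules/imgproc/src/linefit.cpp:50: error: (-215:Assertion failed) count > 0 in function 'fitLine2D_wods'
```

Run:
```python
from h import *
c=load('w1'); hsv=cv2.cvtColor(c['image'],cv2.COLOR_RGB2HSV)
def big(m,box):
    k=np.zeros_like(m); u0,u1,v0,v1=box; k[v0:v1,u0:u1]=m[v0:v1,u0:u1]
    return max(cv2.findContours(cv2.morphologyEx(k,3,np.ones((3,3))),0,2)[0],key=cv2.contourArea)
for z in(.075,.08): print('lid edge',w2w(c,264,224,z), w2w(c,229,222,z),w2w(c,301,223,z))
gold=cv2.inRange(hsv,(15,80,60),(35,255,255))
ct=big(gold,(450,490,175,210)); P=np.array([w2w(c,*q[0],.012)[:2]*1000 for q in ct],np.float32); print('wax',cv2.minAreaRect(P))
ct=big(cv2.inRange(hsv,(70,80,40),(95,255,255)),(75,125,110,150)); x,y,w,h=cv2.boundingRect(ct);print('spool',x,y,w,h,w2w(c,92.5,130.5,.05))
print('thim',w2w(c,422,247,.02), 'cone top',w2w(c,473,140,.105))
M=c['T']@c['T_tool_cam'];print(M[:3,3])
for u,v in((264,220),(264,214),(264,209),(250,235)): print(c['depth'][v,u])
```

```text
lid edge [0.539  0.0655 0.075 ] [0.5364 0.0236 0.075 ] [0.5382 0.1101 0.075 ]
lid edge [0.5369 0.0654 0.08  ] [0.5344 0.0241 0.08  ] [0.5361 0.1093 0.08  ]
wax ((519.852783203125, 410.54901123046875), (32.45290756225586, 49.5307502746582), 17.754396438598633)
spool 82 119 33 22 [ 0.4215 -0.1593  0.05  ]
thim [0.6097 0.3256 0.02  ] cone top [0.4246 0.3215 0.105 ]
[0.4011 0.0571 0.4039]
0.35946214
0.37692657
0.39263308
0.14320189
```

Call:
drive_tool:
  increments: [-0.0625, 0.004, 0, 0, -0.0625, 0.004, 0, 0, 0, 0, 0.0485, 0, 0, 0, 0.0485, 0, 0, 0, 0.0485, 0]

```text
time: 2.58
ee_pos: [0.5998, 0.0661, 0.1314]
ee_rot: [3.141, 0.0, -3.141]
wrist_force: [1.3, -0.4, -0.5]
gripper_width: -0.0001
grip_force: 0.0
```

Call:
drive_tool:
  increments: [0, 0, 0.0485, 0, 0, 0, 0, 0, 0.025, 0, 0, 0, 0.025, 0, 0, 0]

```text
time: 3.08
ee_pos: [0.5513, 0.0651, 0.087]
ee_rot: [3.141, 0.004, 3.14]
wrist_force: [0.5, -0.9, -1.0]
gripper_width: 0.0003
grip_force: 0.0
```

Call:
drive_tool:
  increments: [0.014, 0, 0.003, 0, 0.014, 0, 0.003, 0, 0.012, 0, 0.01, 0, 0.008, 0, 0.013, 0, 0.002, 0, 0.013, 0]

```text
time: 3.7
ee_pos: [0.5017, 0.0651, 0.0448]
ee_rot: [3.141, 0.004, 3.14]
wrist_force: [-1.7, -0.3, 2.8]
gripper_width: 0.0001
grip_force: 1.8
```

Call:
drive_tool:
  increments: [0.008, 0, 0.005, 0, 0, 0, 0.003, 0, 0, 0, 0, 0]

```text
time: 4.08
ee_pos: [0.4975, 0.0648, 0.0398]
ee_rot: [3.141, 0.011, 3.14]
wrist_force: [-5.5, 1.1, 34.0]
gripper_width: -0.0001
grip_force: 16.7
```

Call:
drive_tool:
  increments: [0, 0, -0.055, 0, 0.005, 0, -0.055, 0, 0.005, 0, -0.055, 0, 0, 0, 0, 0, 0, 0, 0, 0]

```text
time: 4.7
ee_pos: [0.4824, 0.0644, 0.1992]
ee_rot: [3.141, 0.0, 3.139]
wrist_force: [-1.2, -0.4, -0.1]
gripper_width: -0.0
grip_force: 0.0
```

Run:
```python
from h import *
c=wsnap('w2'); print(c['T'][:3,3])
cv2.imwrite('pics/w2c.png',cv2.resize(c['image'][120:290,180:350,::-1],(560,560),interpolation=3))
```

```text
[0.4824 0.0644 0.1992]
```

View pics/w2.png

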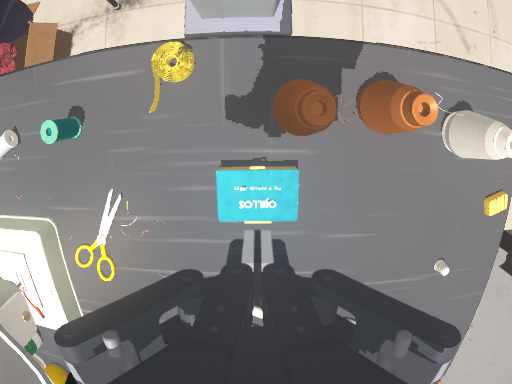

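The lid is shut: its teal top spans cols 217–299, rows 169–222. The wax is at (496,203), the thimble at (441,267) and the cone at (478,135).

```bash
python3 - <<'E'
from h import *
c=load('w2'); hsv=cv2.cvtColor(c['image'],cv2.COLOR_RGB2HSV)
m=cv2.inRange(hsv,(80,100,100),(105,255,255)); m[:150]=0; m[240:]=0; m[:,:200]=0;m[:,320:]=0
ct=max(cv2.findContours(cv2.morphologyEx(m,3,np.ones((9,9))),0,2)[0],key=cv2.contourArea)
P=np.array([w2w(c,*q[0],.0236)[:2]*1000 for q in ct],np.float32); r=cv2.minAreaRect(P);print(r)
E
python3 -c "
from h import *
go(.505,.41,.20,np.pi)"
```

```text
((503.157958984375, 65.37279510498047), (57.26024627685547, 87.1221694946289), 0.04330586642026901)
now [0.4816 0.0644 0.1983] yaw 3.138976344692892 -> spin -0.003 shift [-0.0234  0.3456 -0.0017] j6 0.004793298922399462
```

Call:
drive_tool:
  increments: [-0.002, 0.0575, 0, 0, -0.002, 0.0575, 0, 0, -0.002, 0.0575, 0, 0, -0.002, 0.0575, 0, 0, -0.002, 0.0575, 0, 0]
  gripper: 70

```text
time: 5.38
ee_pos: [0.492, 0.353, 0.1969]
ee_rot: [-3.14, -0.003, 3.139]
wrist_force: [0.6, -0.2, 0.7]
gripper_width: 0.0599
grip_force: 0.0
```

Call:
drive_tool:
  increments: [0, 0.0575, 0, 0, 0, 0, 0, 0, 0, 0, 0, 0]

```text
time: 5.75
ee_pos: [0.4924, 0.4084, 0.1973]
ee_rot: [-3.139, -0.003, 3.139]
wrist_force: [0.7, -0.8, -0.0]
gripper_width: 0.0598
grip_force: 0.0
```

Run:
```python
from h import *
c=load('w2'); hsv=cv2.cvtColor(c['image'],cv2.COLOR_RGB2HSV)
m=cv2.inRange(hsv,(80,100,100),(105,255,255))
for nm,rows in(('front',range(155,195)),('back',range(195,235))):
    L=[]
    for u in range(222,295,2):
        v=[r for r in rows if m[r,u]]
        if v and abs(u-258)>12: L.append(w2w(c,u,min(v) if nm=='front' else max(v),.0236)[:2])
    L=np.array(L,np.float32); f=cv2.fitLine(L,cv2.DIST_HUBER,0,.01,.01).ravel(); print(nm,f,np.arctan(-f[0]/f[1]))
c=wsnap('w3'); print(c['T'][:3,3])
hsv=cv2.cvtColor(c['image'],cv2.COLOR_RGB2HSV); gold=cv2.inRange(hsv,(15,80,60),(35,255,255))
for ct in cv2.findContours(cv2.morphologyEx(gold,3,np.ones((3,3))),0,2)[0]:
    if cv2.contourArea(ct)>150:
        P=np.array([w2w(c,*q[0],.013)[:2]*1000 for q in ct],np.float32); print(cv2.boundingRect(ct),cv2.minAreaRect(P),cv2.boxPoints(cv2.minAreaRect(P)).tolist())
```

```text
front [0.0012 1.     0.4747 0.0681] -0.0012021819
back [ 0.0163 -0.9999  0.5314  0.0534] 0.016252952
[0.4924 0.4084 0.1973]
(242, 183, 41, 34) ((519.5038452148438, 413.8059997558594), (29.744842529296875, 42.81344985961914), 18.120361328125) [[498.71124267578125, 429.5255126953125], [512.0267944335938, 388.83538818359375], [540.2964477539062, 398.08648681640625], [526.9808959960938, 438.776611328125]]
(22, 165, 20, 43) ((500.9603576660156, 108.375244140625), (59.48099899291992, 26.43393325805664), 9.690916061401367) [[469.4194030761719, 116.39730072021484], [473.8691101074219, 90.34056854248047], [532.5013427734375, 100.35318756103516], [528.0516357421875, 126.40991973876953]]
(497, 152, 15, 74) ((512.6053466796875, 764.7268676757812), (118.57606506347656, 34.15367889404297), 17.520414352416992) [[450.9267883300781, 763.1631469726562], [461.2086181640625, 730.5938110351562], [574.283935546875, 766.2905883789062], [564.0020751953125, 798.8599243164062]]
(0, 47, 17, 21) ((317.5140380859375, 72.96722412109375), (30.553756713867188, 36.67563247680664), 0.1474539041519165) [[302.1900329589844, 91.26566314697266], [302.2843933105469, 54.59015655517578], [332.8380432128906, 54.668785095214844], [332.7436828613281, 91.34429168701172]]
```

View pics/w3.png

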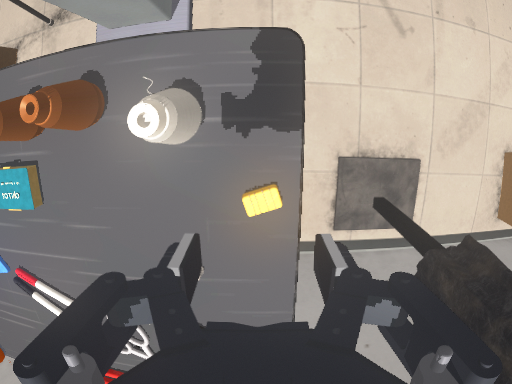

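The wax is alone at (262,200), between the fingers' line of sight. The cone's top is at (147,118). I'll grasp the wax along its long side.

Call:
drive_tool:
  increments: [0, 0, 0, -0.158, 0, 0, 0, -0.158, -0.029, -0.0035, 0.03, 0, 0, 0, 0.05, 0, 0, 0, 0.05, 0]

```text
time: 6.42
ee_pos: [0.5229, 0.4129, 0.0684]
ee_rot: [3.142, 0.001, -2.831]
wrist_force: [0.1, -0.1, 0.1]
gripper_width: 0.0599
grip_force: 0.0
```

Call:
drive_tool:
  increments: [0, 0, 0.025, 0, 0, 0, 0.023, 0, 0, 0, 0, 0]

```text
time: 6.8
ee_pos: [0.5204, 0.4119, 0.0192]
ee_rot: [-3.14, -0.005, -2.831]
wrist_force: [-0.9, -0.2, -0.2]
gripper_width: 0.0597
grip_force: 0.0
```

Call:
drive_tool:
  increments: [0, 0, 0, 0, 0, 0, 0, 0, 0, 0, 0, 0, 0, 0, 0, 0, 0, 0, 0, 0]
  gripper: 30

```text
time: 7.42
ee_pos: [0.5231, 0.4153, 0.023]
ee_rot: [3.141, 0.003, -2.829]
wrist_force: [-0.5, -1.5, 5.9]
gripper_width: 0.0396
grip_force: 61.0
```

Call:
drive_tool:
  increments: [0, 0, -0.06, 0, 0, 0, -0.06, 0.153, 0, 0, 0, 0.153, 0.0033, -0.0583, 0, 0, 0.0033, -0.0583, 0, 0]

```text
time: 8.05
ee_pos: [0.5162, 0.2976, 0.1414]
ee_rot: [3.141, 0.001, -3.132]
wrist_force: [0.3, -0.2, -0.4]
gripper_width: 0.0397
grip_force: 60.7
```

Call:
drive_tool:
  increments: [0.0033, -0.0583, 0, 0, 0.0033, -0.0583, 0, 0, 0.0033, -0.0583, 0, 0, 0.0033, -0.0583, 0, 0, 0, 0, 0, 0]

```text
time: 8.68
ee_pos: [0.5045, 0.0616, 0.1415]
ee_rot: [-3.141, 0.0, -3.141]
wrist_force: [0.2, 0.6, -0.8]
gripper_width: 0.0397
grip_force: 60.8
```

Call:
drive_tool:
  increments: [0, 0, 0, 0, 0, 0, 0, 0]

```text
time: 8.93
ee_pos: [0.5048, 0.0662, 0.1413]
ee_rot: [3.141, 0.0, -3.132]
wrist_force: [0.8, 0.3, -0.6]
gripper_width: 0.0395
grip_force: 60.8
```

Call:
drive_tool:
  increments: [0, 0, 0.05, 0, 0, 0, 0.03, 0, 0, 0, 0.012, 0, 0, 0, 0.003, 0, 0, 0, 0, 0]

```text
time: 9.55
ee_pos: [0.5053, 0.0655, 0.0472]
ee_rot: [3.141, 0.001, -3.133]
wrist_force: [-0.3, 0.3, 0.2]
gripper_width: 0.0398
grip_force: 60.8
```

Call:
drive_tool:
  increments: [0, 0, 0, 0, 0, 0, 0, 0, 0, 0, 0, 0]
  gripper: 80

```text
time: 9.93
ee_pos: [0.5051, 0.0649, 0.0466]
ee_rot: [3.142, 0.001, -3.134]
wrist_force: [-0.5, -0.4, 0.3]
gripper_width: 0.068
grip_force: 0.0
```

Call:
drive_tool:
  increments: [0, 0, -0.06, 0, 0, 0, -0.06, 0, 0, 0, -0.03, 0, 0, 0, 0, 0, 0, 0, 0, 0]

```text
time: 10.55
ee_pos: [0.5042, 0.0649, 0.1954]
ee_rot: [3.141, -0.001, -3.134]
wrist_force: [-0.9, 0.9, -0.5]
gripper_width: 0.0687
grip_force: 0.0
```

Run:
```python
from h import *
c=wsnap('w4'); print(c['T'][:3,3])
hsv=cv2.cvtColor(c['image'],cv2.COLOR_RGB2HSV); gold=cv2.inRange(hsv,(15,80,60),(35,255,255))
for ct in cv2.findContours(cv2.morphologyEx(gold,3,np.ones((3,3))),0,2)[0]:
    if cv2.contourArea(ct)>150:
        P=np.array([w2w(c,*q[0],.036)[:2]*1000 for q in ct],np.float32); print(cv2.boundingRect(ct),cv2.minAreaRect(P))
```

```text
[0.5042 0.0649 0.1954]
(91, 230, 19, 39) ((590.609130859375, -121.69802856445312), (25.994855880737305, 52.257869720458984), 65.4800033569336)
(69, 226, 24, 28) ((576.1605224609375, -149.26698303222656), (24.743391036987305, 51.781795501708984), 50.34071731567383)
(238, 168, 41, 26) ((503.46929931640625, 66.46278381347656), (25.620750427246094, 39.80097961425781), 0.4638170003890991)
(149, 21, 46, 71) ((377.8406982421875, -18.19672393798828), (44.25320816040039, 71.09828186035156), 87.92984008789062)
(17, 12, 56, 38) ((317.7259216308594, -181.71231079101562), (46.161197662353516, 90.5262451171875), 0.3875718414783478)
```

View pics/w4.png

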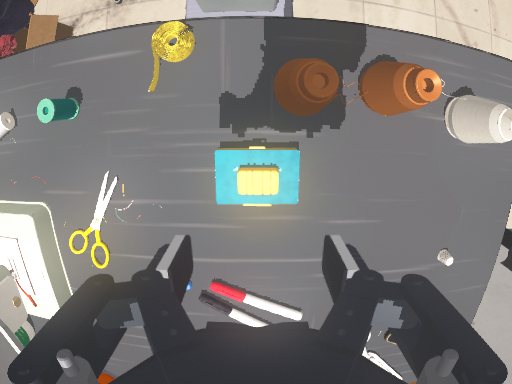

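The wax lies flat mid-lid at (258,181). The thimble is at (445,257), so it comes next.

Call:
drive_tool:
  increments: [-0.016, 0.052, 0, 0, -0.016, 0.052, 0, 0, -0.016, 0.052, 0, 0, -0.016, 0.052, 0, 0, -0.016, 0.052, 0, 0]
  gripper: 60

```text
time: 11.22
ee_pos: [0.5822, 0.3267, 0.1939]
ee_rot: [-3.14, -0.003, -3.134]
wrist_force: [0.4, 0.4, 0.7]
gripper_width: 0.051
grip_force: 0.0
```

Call:
drive_tool:
  increments: [0, 0, 0, 0, 0, 0, 0, 0, 0, 0, 0, 0]

```text
time: 11.6
ee_pos: [0.5824, 0.324, 0.1959]
ee_rot: [-3.141, -0.001, -3.136]
wrist_force: [0.3, 0.3, 0.1]
gripper_width: 0.0513
grip_force: 0.0
```

Run:
```python
from h import *
c=wsnap('w5'); print(c['T'][:3,3], w2px(c,[.61,.3256,.02]))
hsv=cv2.cvtColor(c['image'],cv2.COLOR_RGB2HSV)
m=cv2.inRange(hsv,(0,0,95),(180,70,255)); k=np.zeros_like(m); k[150:235,215:300]=m[150:235,215:300]
for ct in cv2.findContours(k,0,2)[0]:
    if cv2.contourArea(ct)>60:
        (u,v),r=cv2.minEnclosingCircle(ct); print(cv2.boundingRect(ct),u,v,r,[w2w(c,u,v,z) for z in(0,.011,.022)])
cv2.imwrite('pics/w5c.png',cv2.resize(c['image'][140:240,200:320,::-1],(600,500),interpolation=3))
```

```text
[0.5824 0.324  0.1959] (np.float64(257.7934807726615), np.float64(202.45276800150458))
(215, 150, 85, 85) 257.0 192.0 59.39706802368164 [array([0.6043, 0.3247, 0.    ]), array([0.601 , 0.3247, 0.011 ]), array([0.5977, 0.3247, 0.022 ])]
```

View pics/w5c.png

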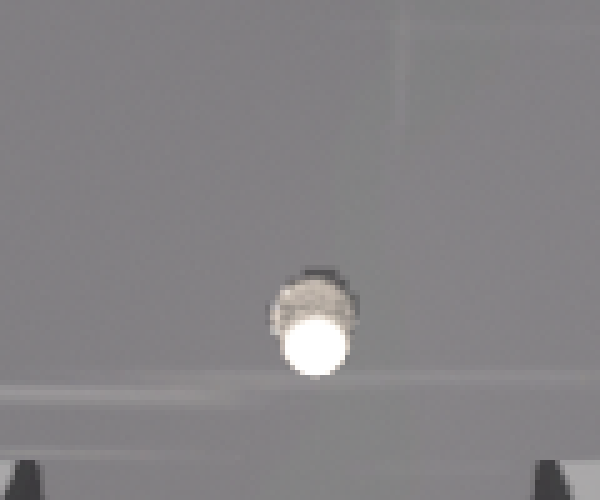

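The thimble's bright top is at crop (316,345), which is image (263,209). Its foot is near (263,203).

Run:
```python
from h import *
c=load('w5'); p=w2w(c,263.2,209,.022);print(p,w2w(c,262.8,203.3,0)); go(p[0],p[1],.025,np.pi/2)
```

```text
[0.6167 0.3314 0.022 ] [0.6177 0.3314 0.    ]
now [0.5826 0.324  0.1963] yaw -3.1359898959733563 -> spin -1.565 shift [-0.0074 -0.0341  0.1713] j6 0.40693984488806323
```

Call:
drive_tool:
  increments: [0, 0, 0, -0.174, 0, 0, 0, -0.174, 0, 0, 0, -0.174, 0, 0, 0, -0.174, 0, 0, 0, -0.174]

```text
time: 12.28
ee_pos: [0.5828, 0.3242, 0.1968]
ee_rot: [-3.141, 0.0, -2.26]
wrist_force: [-0.5, -0.0, -1.1]
gripper_width: 0.0513
grip_force: 0.0
```

Call:
drive_tool:
  increments: [0, 0, 0, -0.174, 0, 0, 0, -0.174, 0, 0, 0, -0.174, 0, 0, 0, -0.174, -0.0075, -0.0345, 0, 0]

```text
time: 12.9
ee_pos: [0.6148, 0.3314, 0.1964]
ee_rot: [3.138, -0.001, -1.568]
wrist_force: [1.5, 0.6, 0.3]
gripper_width: 0.0511
grip_force: 0.0
```

Call:
drive_tool:
  increments: [0, 0, 0.055, 0, 0, 0, 0.055, 0, 0, 0, 0.04, 0, 0, 0, 0.022, 0, 0, 0, 0, 0]

```text
time: 13.52
ee_pos: [0.6154, 0.3311, 0.0223]
ee_rot: [3.137, -0.002, -1.57]
wrist_force: [-0.6, 0.8, 0.4]
gripper_width: 0.0511
grip_force: 0.0
```

Call:
drive_tool:
  increments: [0, 0, -0.002, 0, 0, 0, 0, 0, 0, 0, 0, 0, 0, 0, 0, 0, 0, 0, 0, 0]
  gripper: 5

```text
time: 14.15
ee_pos: [0.619, 0.3336, 0.0289]
ee_rot: [-3.137, 0.001, -1.568]
wrist_force: [-0.1, -0.7, 6.6]
gripper_width: 0.0104
grip_force: 58.4
```

Call:
drive_tool:
  increments: [0, 0, 0, 0, 0, 0, 0, 0]

```text
time: 14.4
ee_pos: [0.619, 0.3336, 0.0289]
ee_rot: [-3.137, 0.001, -1.568]
wrist_force: [-0.9, -1.0, 6.2]
gripper_width: 0.0107
grip_force: 58.4
```

```bash
python3 -c "
from h import *
go(.503-.075*.01,.065+.075,.12,-np.pi/2+.01);go(.503,.0652+.12,.12,-np.pi/2+.01)"
```

```text
now [0.619  0.3336 0.0289] yaw -1.5684571842046269 -> spin -0.008 shift [ 0.1924  0.1187 -0.0911] j6 -1.168780120205312
now [0.619  0.3336 0.0289] yaw -1.5684571842046269 -> spin -0.008 shift [ 0.1472  0.1175 -0.0911] j6 -1.168780120205312
```

Call:
drive_tool:
  increments: [0, 0, -0.03, 0, 0, 0, -0.04, 0, 0, 0, 0, 0]

```text
time: 14.78
ee_pos: [0.6203, 0.3344, 0.1014]
ee_rot: [-3.133, 0.004, -1.568]
wrist_force: [-0.0, 0.5, 0.2]
gripper_width: 0.0103
grip_force: 58.1
```

Run:
```python
from h import *
c=wsnap('w6'); print(c['T'][:3,3],env.get_obs()['gripper_width'])
A=cv2.resize(c['image'][180:340,170:350,::-1],(450,400),interpolation=3)
s=snap('scene','s6');B=cv2.resize(s['image'][130:230,190:280,::-1],(340,400),interpolation=3)
cv2.imwrite('pics/w6c.png',np.hstack([A,B]))
```

```text
[0.6203 0.3344 0.1014] 0.010541707077452755
```

View pics/w6c.png

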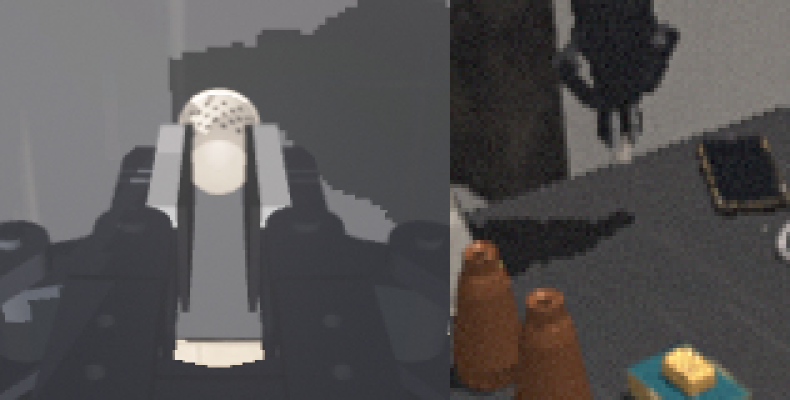

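The thimble is held upright between the pads: its top is at crop (218,165) and its foot edge at (218,90). Next I work out its offset and tilt.

Run:
```python
from h import *
c=load('w6'); zf=.1014-.0289
I=np.linalg.inv(c['T'])
for u,v,z in((257.2,246,zf+.022),(257.2,216,zf),(257.2,216.5,zf+.004)):
    P=w2w(c,u,v,z); print(P,(I@np.append(P,1))[:3])
```

```text
[0.6186 0.3306 0.0945] [0.0039 0.0018 0.0069]
[0.6188 0.3231 0.0725] [0.0115 0.0018 0.0289]
[0.6187 0.3218 0.0765] [0.0127 0.0018 0.0248]
```

Call:
drive_tool:
  increments: [0.048, 0.029, 0, 0, 0.048, 0.029, 0, 0, 0.048, 0.029, 0, 0, 0.047, 0.029, 0, 0, 0, 0, 0, 0]

```text
time: 15.5
ee_pos: [0.4964, 0.1388, 0.0941]
ee_rot: [3.134, -0.002, -1.572]
wrist_force: [0.6, -0.0, -1.1]
gripper_width: 0.0107
grip_force: 58.1
```

Call:
drive_tool:
  increments: [0, 0, 0.03, 0, 0, 0, 0.02, 0, 0, 0, 0, 0, 0, 0, 0, 0]

```text
time: 16.0
ee_pos: [0.5022, 0.1422, 0.0465]
ee_rot: [-3.141, 0.0, -1.568]
wrist_force: [0.4, 0.9, 0.1]
gripper_width: 0.0107
grip_force: 58.1
```

Adjust by +2 mm in x (tool y −0.002) and −y by nothing, then go down to 0.029.

Call:
drive_tool:
  increments: [-0.001, -0.0015, 0.01, 0, 0, 0, 0.005, 0, 0, 0, 0.002, 0, 0, 0, 0, 0]

```text
time: 16.5
ee_pos: [0.5032, 0.1428, 0.0293]
ee_rot: [3.141, 0.0, -1.568]
wrist_force: [0.3, -0.4, 0.5]
gripper_width: 0.0107
grip_force: 58.1
```

Call:
drive_tool:
  increments: [0, 0, 0, 0, 0, 0, 0, 0]

```text
time: 16.75
ee_pos: [0.5034, 0.1428, 0.0294]
ee_rot: [-3.141, 0.0, -1.568]
wrist_force: [-1.2, 0.4, 1.0]
gripper_width: 0.0103
grip_force: 58.1
```

Call:
drive_tool:
  increments: [0, 0, 0, 0, 0, 0, 0, 0, 0, 0, 0, 0]
  gripper: 45

```text
time: 17.12
ee_pos: [0.5033, 0.1428, 0.0293]
ee_rot: [-3.141, 0.0, -1.568]
wrist_force: [0.3, 0.8, 0.8]
gripper_width: 0.0384
grip_force: 0.0
```

Call:
drive_tool:
  increments: [0, 0, -0.03, 0, 0, 0, -0.05, 0, 0, 0, -0.05, 0, 0, 0, 0, 0]

```text
time: 17.62
ee_pos: [0.5067, 0.1434, 0.1638]
ee_rot: [-3.132, 0.001, -1.568]
wrist_force: [0.8, -0.4, 0.1]
gripper_width: 0.0387
grip_force: 0.0
```

Run:
```python
from h import *
t=load('top0');s=load('scene0')
for z in(.2,.24,.28,.32): print(z,px2w(t,342,177,z),'nearx',px2w(t,338,207,z),px2w(t,318,193,z),'scene',px2w(s,335,186,z))
c=wsnap('w7'); cv2.imwrite('pics/w7c.png',cv2.resize(c['image'][:,:,::-1],(640,480)))
go(.4215,-.14,.16,-np.pi/2)
```

```text
0.2 [ 0.6101 -0.1541  0.2   ] nearx [ 0.5267 -0.169   0.2   ] [ 0.5451 -0.1061  0.2   ] scene [ 0.6148 -0.1407  0.2   ]
0.24 [ 0.5979 -0.1497  0.24  ] nearx [ 0.5174 -0.1641  0.24  ] [ 0.5352 -0.1034  0.24  ] scene [ 0.5578 -0.1923  0.24  ]
0.28 [ 0.5858 -0.1453  0.28  ] nearx [ 0.5081 -0.1592  0.28  ] [ 0.5253 -0.1007  0.28  ] scene [ 0.5007 -0.2438  0.28  ]
0.32 [ 0.5736 -0.1409  0.32  ] nearx [ 0.4989 -0.1543  0.32  ] [ 0.5154 -0.098   0.32  ] scene [ 0.4436 -0.2954  0.32  ]
now [0.5051 0.1431 0.1614] yaw -1.5683843618758986 -> spin 0.002 shift [0.2831 0.0836 0.0014] j6 -1.4180902218590765
```

View pics/w7c.png

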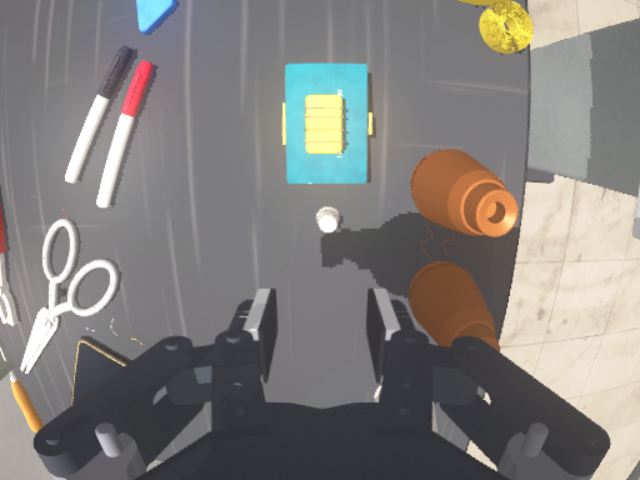

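The thimble stands at (328,218) in line with the lid's middle (327,124). The two views put the lamp rim at about (0.61, −0.15, 0.2), which is clear of x ≈ 0.42. On to the spool.

Call:
drive_tool:
  increments: [0.0566, 0.0168, 0, 0, 0.0566, 0.0168, 0, 0, 0.0566, 0.0168, 0, 0, 0.0566, 0.0168, 0, 0, 0.0566, 0.0168, 0, 0]
  gripper: 65

```text
time: 18.3
ee_pos: [0.4181, -0.1415, 0.1578]
ee_rot: [3.14, 0.001, -1.568]
wrist_force: [0.5, -0.1, 0.5]
gripper_width: 0.0552
grip_force: 0.0
```

Call:
drive_tool:
  increments: [0, 0, 0, 0, 0, 0, 0, 0, 0, 0, 0, 0]

```text
time: 18.68
ee_pos: [0.4198, -0.139, 0.1587]
ee_rot: [3.14, 0.001, -1.566]
wrist_force: [0.5, 0.1, -0.2]
gripper_width: 0.0556
grip_force: 0.0
```

Run:
```python
from h import *
c=load('w7')
for z,u,v in((.022,328/1.25,224/1.25),(0,328/1.25,216/1.25)):print('thim',w2w(c,u,v,z))
c=wsnap('w8'); print(c['T'][:3,3])
hsv=cv2.cvtColor(c['image'],cv2.COLOR_RGB2HSV)
m=cv2.inRange(hsv,(70,80,40),(95,255,255))
for ct in cv2.findContours(m,0,2)[0]:
    if cv2.contourArea(ct)>200: print(cv2.boundingRect(ct))
print(w2px(c,[.4215,-.1593,.052]))
cv2.imwrite('pics/w8c.png',cv2.resize(c['image'][60:260,150:360,::-1],(630,600),interpolation=3))
```

```text
thim [0.5012 0.1397 0.022 ]
thim [0.501  0.1387 0.    ]
[ 0.4198 -0.139   0.1587]
(237, 141, 35, 41)
(np.float64(252.624117597257), np.float64(169.98085869931256))
```

View pics/w8c.png

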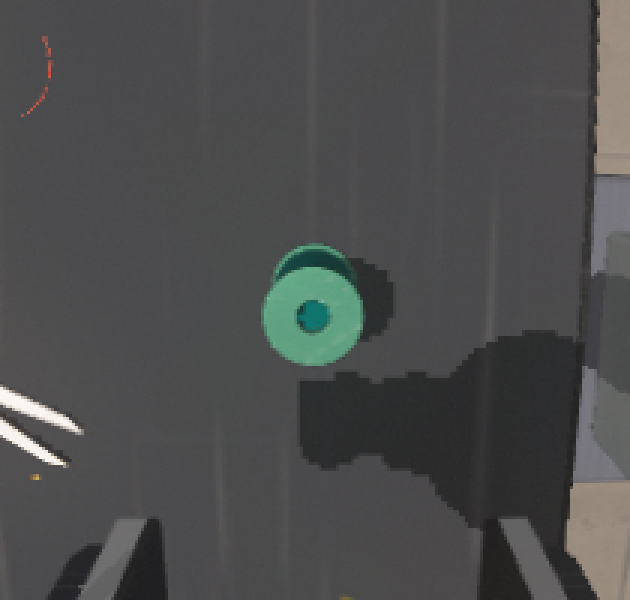

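The spool's top centre is at crop (313,316), i.e. image (254.3,165.3).

Run:
```python
from h import *
c=load('w8'); p=w2w(c,254.3,165.3,.052); print(p, w2w(c,254.5,155,0)); go(p[0],p[1],.034,-np.pi/2)
```

```text
[ 0.4202 -0.1631  0.052 ] [ 0.4203 -0.1626  0.    ]
now [ 0.42   -0.1389  0.1588] yaw -1.5657618582799122 -> spin 0.005 shift [ 0.0242 -0.0002  0.1248] j6 -2.0391121669316896
```

Call:
drive_tool:
  increments: [0.024, 0, 0.02, 0, 0, 0, 0.05, 0, 0, 0, 0.035, 0, 0, 0, 0.02, 0, 0, 0, 0, 0]

```text
time: 19.35
ee_pos: [0.4188, -0.1625, 0.0329]
ee_rot: [3.138, 0.002, -1.566]
wrist_force: [-0.5, -0.1, -0.3]
gripper_width: 0.0556
grip_force: 0.0
```

Call:
drive_tool:
  increments: [0, 0, 0, 0, 0, 0, 0, 0, 0, 0, 0, 0, 0, 0, 0, 0, 0, 0, 0, 0]
  gripper: 10

```text
time: 19.98
ee_pos: [0.4213, -0.1649, 0.0355]
ee_rot: [-3.139, -0.001, -1.568]
wrist_force: [-0.0, 0.7, 6.7]
gripper_width: 0.0234
grip_force: 59.3
```

Call:
drive_tool:
  increments: [0, 0, -0.04, 0, 0, 0, -0.06, 0, 0, 0, 0, 0]

```text
time: 20.35
ee_pos: [0.4234, -0.1664, 0.1391]
ee_rot: [-3.133, -0.005, -1.568]
wrist_force: [1.2, -0.1, -0.6]
gripper_width: 0.0235
grip_force: 58.9
```

Run:
```python
from h import *
c=wsnap('w9'); print(c['T'][:3,3])
cv2.imwrite('pics/w9c.png',cv2.resize(c['image'][150:340,160:360,::-1],(600,570),interpolation=3))
go(.502,.1855,.13,-np.pi/2)
```

```text
[ 0.4234 -0.1664  0.1391]
now [ 0.4219 -0.1656  0.1367] yaw -1.568530677886402 -> spin 0.002 shift [-0.3511 -0.0801  0.0067] j6 -2.0871999214183607
```

View pics/w9c.png

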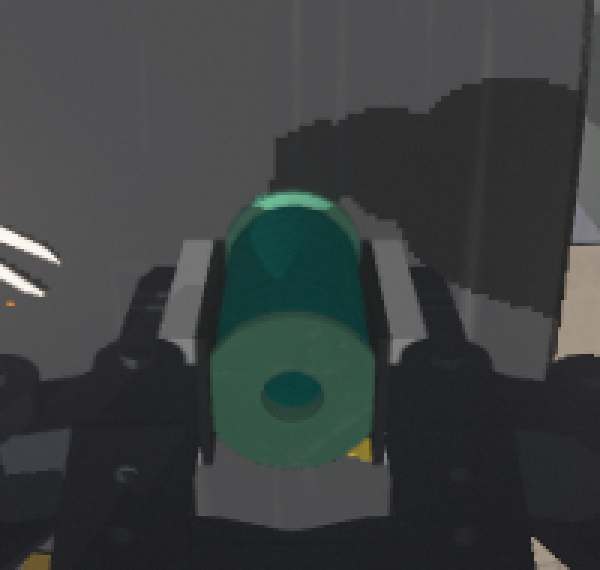

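Call:
drive_tool:
  increments: [-0.0585, -0.0134, 0, 0, -0.0585, -0.0134, 0, 0, -0.0585, -0.0134, 0, 0, -0.0585, -0.0134, 0, 0, -0.0585, -0.0134, 0, 0]

```text
time: 21.02
ee_pos: [0.4853, 0.13, 0.1329]
ee_rot: [3.139, -0.001, -1.569]
wrist_force: [1.3, 0.1, -0.4]
gripper_width: 0.0238
grip_force: 58.9
```

Call:
drive_tool:
  increments: [-0.0585, -0.0134, 0, 0, 0, 0, 0, 0, 0, 0, 0, 0]

```text
time: 21.4
ee_pos: [0.4982, 0.1862, 0.1329]
ee_rot: [3.139, -0.001, -1.568]
wrist_force: [0.5, -0.3, -1.0]
gripper_width: 0.0236
grip_force: 58.9
```

Run:
```python
from h import *
c=load('w9'); I=np.linalg.inv(c['T']); P=w2w(c,257.3,282.3,.1556); o=I@np.append(P,1); print(o)
go(.5023,.1855+o[0],.036,-np.pi/2)
```

```text
[-0.0021  0.0019 -0.0166  1.    ]
now [0.4982 0.1862 0.1329] yaw -1.5679728768413823 -> spin 0.003 shift [ 0.0029 -0.0041  0.0969] j6 -1.3349030765393302
```

Call:
drive_tool:
  increments: [0.002, -0.005, 0.04, 0, 0, 0, 0.04, 0, 0, 0, 0.01, 0, 0, 0, 0.005, 0, 0, 0, 0, 0]

```text
time: 22.02
ee_pos: [0.5054, 0.1845, 0.0403]
ee_rot: [-3.14, 0.0, -1.569]
wrist_force: [0.3, 0.7, 0.2]
gripper_width: 0.0237
grip_force: 58.9
```

Call:
drive_tool:
  increments: [0, 0, 0.002, 0, 0, 0, 0, 0]

```text
time: 22.28
ee_pos: [0.5051, 0.185, 0.038]
ee_rot: [-3.14, 0.0, -1.568]
wrist_force: [-0.0, 0.1, 0.0]
gripper_width: 0.0235
grip_force: 58.9
```

Call:
drive_tool:
  increments: [0, 0.001, 0.0025, 0, 0, 0, 0, 0, 0, 0, 0, 0]

```text
time: 22.65
ee_pos: [0.5043, 0.185, 0.0356]
ee_rot: [-3.14, 0.0, -1.568]
wrist_force: [0.3, -0.3, 5.8]
gripper_width: 0.0238
grip_force: 59.4
```

Call:
drive_tool:
  increments: [0, 0, 0, 0, 0, 0, 0, 0, 0, 0, 0, 0]
  gripper: 50

```text
time: 23.02
ee_pos: [0.5032, 0.1847, 0.0345]
ee_rot: [3.141, -0.0, -1.568]
wrist_force: [-1.4, 0.2, 0.3]
gripper_width: 0.0426
grip_force: 0.0
```

Call:
drive_tool:
  increments: [0, 0, -0.04, 0, 0, 0, -0.06, 0, 0, 0, -0.06, 0, 0, 0, -0.02, 0]

```text
time: 23.52
ee_pos: [0.5056, 0.1853, 0.2192]
ee_rot: [-3.135, 0.002, -1.568]
wrist_force: [-0.1, 0.8, -0.1]
gripper_width: 0.0427
grip_force: 0.0
```

Run:
```python
from h import *
c=wsnap('w10'); print(c['T'][:3,3])
print(w2px(c,[.504,.185,.052]))
cv2.imwrite('pics/w10c.png',cv2.resize(c['image'][:,:,::-1],(768,576),interpolation=3))
```

```text
[0.5056 0.1853 0.2192]
(np.float64(257.89448334402596), np.float64(176.22073550402865))
```

View pics/w10c.png

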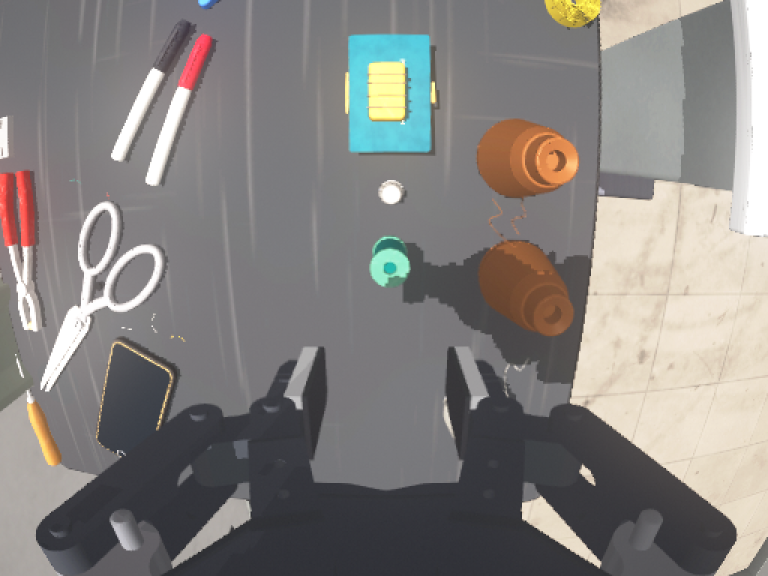

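The spool stands upright at (390,267), in line with the thimble (391,192) and the lid's middle (390,93). I have now used up my picture allowance, so the rest is by numbers. Next I hover over the white cone and measure its axis from the mask and depth.

Call:
drive_tool:
  increments: [-0.048, 0.0285, -0.01, 0, -0.048, 0.0285, -0.01, 0, -0.048, 0.0285, -0.01, 0, 0, 0, 0, 0, 0, 0, 0, 0]
  gripper: 90

```text
time: 24.2
ee_pos: [0.4174, 0.3282, 0.2438]
ee_rot: [3.141, -0.001, -1.568]
wrist_force: [-0.4, -0.1, -0.9]
gripper_width: 0.0767
grip_force: 0.0
```

```bash
cat >> h.py <<'E'
def dpts(c,step=1):
    v,u=np.mgrid[0:384:step,0:512:step]; x=(u-c['cx'])/c['fx'];y=(v-c['cy'])/c['fy'];r=np.hypot(x,y)+1e-9
    d=np.stack([np.sin(r)*x/r,-np.sin(r)*y/r,-np.cos(r)],-1); d=d/(-d[...,2:3]); M=c['T']@c['T_tool_cam']
    return (d*c['depth'][::step,::step,None])@M[:3,:3].T+M[:3,3], c['image'][::step,::step]
E
python3 - <<'E'
from h import *
c=load('w10'); print('scissor',w2w(c,108,180,.005),'spool',w2w(c,259.9,178.7,.052))
c=wsnap('w11'); print(c['T'][:3,3])
P,im=dpts(c); hsv=cv2.cvtColor(im,cv2.COLOR_RGB2HSV)
b=(P[...,2]>.03)&(P[...,2]<.12)&(hsv[...,1]<60)&(hsv[...,2]>90)&(np.hypot(P[...,0]-.42,P[...,1]-.315)<.06)&(c['depth']>.1)
Q=P[b]; print(len(Q))
from scipy.optimize import least_squares
for lo,hi in((.03,.09),(.04,.075)):
    q=Q[(Q[:,2]>lo)&(Q[:,2]<hi)]; rad=lambda z:.0295-(z-.02)*(.0125/.069)
    f=least_squares(lambda a:np.hypot(q[:,0]-a[0],q[:,1]-a[1])-rad(q[:,2]),[.42,.31],loss='soft_l1',f_scale=.002); print(len(q),f.x,np.sqrt(np.mean(f.fun**2)))
q=Q[Q[:,2]>.1]; print('top',len(q),q.mean(0),q.max(0),q.min(0))
E
```

```text
scissor [0.6979 0.2009 0.005 ] spool [0.502  0.1876 0.052 ]
[0.4174 0.3282 0.2438]
1993
1117 [0.4251 0.3203] 0.001016303785889937
503 [0.4251 0.3199] 0.0006444565772407578
top 592 [0.4249 0.3206 0.1049] [0.4387 0.3348 0.1082] [0.4118 0.3071 0.1   ]
```

Call:
drive_tool:
  increments: [0.008, -0.0075, 0.03, 0, 0, 0, 0.055, 0, 0, 0, 0.055, 0, 0, 0, 0.041, 0, 0, 0, 0, 0]

```text
time: 24.88
ee_pos: [0.4226, 0.3173, 0.0603]
ee_rot: [3.134, -0.005, -1.571]
wrist_force: [0.2, -0.6, 0.4]
gripper_width: 0.0769
grip_force: 0.0
```

Call:
drive_tool:
  increments: [0, 0, 0, 0, 0, 0, 0, 0, 0, 0, 0, 0, 0, 0, 0, 0, 0, 0, 0, 0]
  gripper: 25

```text
time: 25.5
ee_pos: [0.4276, 0.3214, 0.0667]
ee_rot: [-3.136, 0.002, -1.569]
wrist_force: [0.4, -2.6, 6.0]
gripper_width: 0.0443
grip_force: 60.5
```

Call:
drive_tool:
  increments: [0, 0, -0.01, 0, 0, 0, -0.02, 0, 0, 0, 0, 0]

```text
time: 25.88
ee_pos: [0.4268, 0.3217, 0.0961]
ee_rot: [-3.138, 0.003, -1.568]
wrist_force: [-0.0, 1.0, -1.9]
gripper_width: 0.0441
grip_force: 60.8
```

Call:
drive_tool:
  increments: [0, 0, -0.045, 0, 0.034, -0.044, 0, 0, 0.034, -0.044, 0, 0, 0.034, -0.044, 0, 0, 0.033, -0.043, 0, 0]

```text
time: 26.5
ee_pos: [0.6016, 0.1849, 0.1383]
ee_rot: [3.141, 0.0, -1.568]
wrist_force: [0.6, -0.1, -0.7]
gripper_width: 0.044
grip_force: 61.1
```

Call:
drive_tool:
  increments: [0, 0, 0, 0, 0, 0, 0, 0]

```text
time: 26.75
ee_pos: [0.5998, 0.186, 0.138]
ee_rot: [3.14, 0.0, -1.569]
wrist_force: [-0.4, 0.1, -0.8]
gripper_width: 0.044
grip_force: 61.1
```

Run:
```python
from h import *
from scipy.optimize import least_squares
c=wsnap('w12'); p=c['T'][:3,3]; print(p); zb=p[2]-.0667
P,im=dpts(c); hsv=cv2.cvtColor(im,cv2.COLOR_RGB2HSV)
b=(P[...,2]>zb+.01)&(P[...,2]<zb+.095)&(hsv[...,1]<60)&(hsv[...,2]>90)&(np.hypot(P[...,0]-p[0],P[...,1]-p[1])<.04)&(abs(P[...,0]-p[0])<.018)
q=P[b]; q[:,2]-=zb; print(len(q),q.min(0),q.max(0))
f=least_squares(lambda a:np.hypot(q[:,0]-a[0]-a[2]*q[:,2],q[:,1]-a[1]-a[3]*q[:,2])-(.0295-(q[:,2]-.02)*.0125/.069),[*p[:2],0,0],loss='soft_l1',f_scale=.002); print('axis foot, tilt',f.x,np.sqrt(np.mean(f.fun**2)))
print('foot-tcp',f.x[:2]-p[:2]); go(.602,.1865,.0667,-np.pi/2)
```

```text
[0.5998 0.186  0.138 ]
6924 [0.5818 0.1569 0.0105] [0.6178 0.1929 0.095 ]
axis foot, tilt [ 0.5978  0.1861  0.0061 -0.0113] 0.002087963748388283
foot-tcp [-0.002  0.   ]
now [0.5994 0.1865 0.1382] yaw -1.567724965331364 -> spin 0.003 shift [ 0.     -0.0026  0.0715] j6 -1.3734511708218309
```

Call:
drive_tool:
  increments: [0, -0.0035, 0.03, 0, 0, 0, 0.03, 0, 0, 0, 0.008, 0, 0, 0, 0.003, 0, 0, 0, 0, 0]

```text
time: 27.42
ee_pos: [0.6045, 0.1865, 0.0689]
ee_rot: [-3.14, 0.0, -1.568]
wrist_force: [0.2, -0.1, -0.6]
gripper_width: 0.044
grip_force: 61.1
```

Call:
drive_tool:
  increments: [0, 0, 0, 0, 0, 0, 0, 0]

```text
time: 27.68
ee_pos: [0.6047, 0.1861, 0.0687]
ee_rot: [-3.14, 0.0, -1.568]
wrist_force: [-0.7, -0.3, -1.8]
gripper_width: 0.0436
grip_force: 61.1
```

Call:
drive_tool:
  increments: [0, 0, 0.002, 0, 0, 0, 0.001, 0, 0, 0, 0, 0, 0, 0, 0, 0]

```text
time: 28.18
ee_pos: [0.6047, 0.1864, 0.0667]
ee_rot: [-3.14, 0.001, -1.568]
wrist_force: [-3.6, 0.2, 8.9]
gripper_width: 0.0439
grip_force: 62.7
```

Call:
drive_tool:
  increments: [0, 0, -0.0015, 0, 0, 0, 0, 0, 0, 0, 0, 0, 0, 0, 0, 0]
  gripper: 85

```text
time: 28.68
ee_pos: [0.604, 0.186, 0.0661]
ee_rot: [3.141, 0.0, -1.568]
wrist_force: [-0.6, 0.0, -0.2]
gripper_width: 0.0727
grip_force: 0.0
```

Call:
drive_tool:
  increments: [0, 0, -0.03, 0, 0, 0, -0.05, 0, 0, 0, -0.05, 0, 0.03, 0.03, -0.03, 0, 0, 0, 0, 0]

```text
time: 29.3
ee_pos: [0.5746, 0.155, 0.2297]
ee_rot: [-3.137, 0.001, -1.57]
wrist_force: [0.5, -0.5, 0.7]
gripper_width: 0.0731
grip_force: 0.0
```

Run:
```python
from h import *
from scipy.optimize import least_squares
c=wsnap('w13'); p=c['T'][:3,3]; print(p)
P,im=dpts(c); hsv=cv2.cvtColor(im,cv2.COLOR_RGB2HSV); H,S,V=hsv[...,0],hsv[...,1],hsv[...,2]
near=lambda x,y,r:np.hypot(P[...,0]-x,P[...,1]-y)<r
q=P[near(.602,.187,.05)&(P[...,2]>.02)&(P[...,2]<.088)&(S<60)&(V>80)]
f=least_squares(lambda a:np.hypot(q[:,0]-a[0]-a[2]*q[:,2],q[:,1]-a[1]-a[3]*q[:,2])-(.0295-(q[:,2]-.02)*.0125/.069),[.602,.187,0,0],loss='soft_l1',f_scale=.002); print('cone',len(q),f.x)
top=P[near(.602,.187,.05)&(P[...,2]>.098)&(P[...,2]<.12)]; print('cone top',top.mean(0) if len(top) else None)
g=P[near(.502,.186,.04)&(P[...,2]>.046)&(P[...,2]<.06)]; print('spool top',len(g),np.median(g,0),(g.max(0)+g.min(0))/2)
t=P[near(.501,.139,.018)&(P[...,2]>.018)&(P[...,2]<.03)]; print('thim top',len(t),(t.max(0)+t.min(0))/2)
def rc(m,z):
    ct=max(cv2.findContours(m.astype(np.uint8),0,2)[0],key=cv2.contourArea); return cv2.minAreaRect(np.array([w2w(c,*k[0],z)[:2]*1000 for k in ct],np.float32))
box=near(.503,.065,.07)
print('lid',rc(cv2.morphologyEx((box&(H>80)&(H<105)&(S>100)).astype(np.uint8),3,np.ones((9,9))),.0236)); print('wax',rc(box&(H>15)&(H<35)&(S>80)&near(.503,.065,.025),.034))
L=P[box&(H>80)&(H<105)&(S>100)]; print('lid z',np.percentile(L[:,2],[5,50,95]), np.linalg.lstsq(np.c_[L[:,:2],np.ones(len(L))],L[:,2],rcond=None)[0])
```

```text
[0.5746 0.155  0.2297]
cone 1496 [ 0.6023  0.1868 -0.0081 -0.0182]
cone top [0.6016 0.1849 0.1043]
spool top 436 [0.5026 0.1868 0.0523] [0.5022 0.1869 0.0502]
thim top 97 [0.5011 0.1392 0.0208]
lid ((503.1634216308594, 64.97393035888672), (57.15057373046875, 86.97541046142578), 0.7735326886177063)
wax ((505.91680908203125, 65.92139434814453), (26.698169708251953, 40.23958206176758), 1.0464524030685425)
lid z [0.0221 0.0234 0.0247] [0.0001 0.0015 0.0232]
```

```bash
python3 -c "
from h import *
print(env.job_done())"
```

```text
the job is handed in; nothing more can be done
None
```

The job is handed in at about 29 s of robot time; the last wrist measurement showed the lid shut and wax, spool, thimble and cone all upright and within a few millimetres of target, and I sent no moves near the lying spool or tape measure, but I viewed 15 pictures, one more than the 14 allowed.

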